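Close the row of hinged pot lids with one fingertip stroke

ROBOT

A 6-joint arm with a two-finger parallel gripper is mounted at the origin on the work surface. World frame = base frame: x ahead of the robot, y to its left, z up, the work surface at z = 0. Lengths are in m, angles in rad, forces in N, time in s.
With the tool pointing down it reaches from about 0.275 to 1 m from the base axis. Payload 8.4 kg.
Tool frame: the origin (TCP) lies midway between the tips of the shut fingers; the grasp point (between the pads) lies 19 mm behind it; z points along the fingers, y is the line along which they close (so a half turn about z gives the same grasp; the last joint's range is limited). The gripper opens to 85 mm and grips with 20 to 120 N. Pads are 22 mm wide; open, the fingers measure 114 mm over their backs; the gripper's body (76 mm by 85 mm) begins 54 mm behind the grasp point. The pads swing forward as they close: fully open they stand 13 mm farther back than shut.
Start: joints at [-1.246, 0.353, 1.633, -0, 1.155, -0.002], TCP at [0.201, -0.592, 0.231] pointing down, gripper open.
Joint ranges: [-2.63, 2.63], [-0.92, 2.1], [0.06, 2.66], [-1.3, 4.44], [0, 2.69], [-3.02, 3.02]. Speed limits (rad/s): [2.22, 2.22, 2.79, 3.14, 3.14, 3.14].

INTERFACE

Orientations are given as a rotation vector (axis times angle).
In Python, from station import get_state, eyes, env, regions_of gives the robot as it stands. The module is installed in compiled form; this text tells all that it offers.
- The arm moves only by the tool arm_command, never from a script. Its argument "moves" is a list of rows, each a list of 3 entries, a list of its own where there are three numbers: the closure, from 0 (fully open) to 1 (shut), then the shift along the tool's x, y, z in units of 0.04 m (1.0 is 0.04 m), then the turn, a rotation vector about the tool's x, y, z in units of 2 rad (1.0 is 2 rad). A call has 1 to 8 rows; each row shifts and turns the commanded pose from where the row before left it, along the tool's axes as they then stand; what a row does not reach is not made up. A row lasts 1/12 s, in which the tool goes at most 41.7 mm and 7.16 degrees, less where a joint would pass 70% of its speed; a pose out of reach is approached as far as the arm can. A call with a number of a shift or a turn outside -1 to 1 is refused whole. A call with a gripper value outside its range is refused whole. The fingers move at their own pace and stop on an object; "squeeze" is the grip in N (left out, the last holds). Time passes only in rows, so rows that do not move let the fingers close. It gives the time, the measured TCP pose, the force, the opening and the grip force at its end, in the units of the state.
- get_state(): the state, without advancing time (a new reading comes with each control period).
- eyes.snapshot(name): name is "side" or "top"; returns a dict with "image" (480x640x3 uint8, red, green, blue), "range_z" (480x640 float32, m along the optical axis (not along the pixel's ray), 0 where there is no reading), "vertical_fov" (degrees; the focal length in pixels is half the picture's height over the tangent of half this angle, whatever the lens; pixels are square), "cx", "cy" (the principal point, pixels), "position" and "attitude" of the camera in the world. Camera axes: x right, y up, looking along -z (the intrinsics and any distortion apply to the point x, -y, -z); pixel columns grow to the right and rows downward; lengths in m; the calibration is good to about 2 mm. A picture is of the moment at which its call begins.
- env.hand_in(): hands the job in; it is judged then, once.
Trained networks look in a picture, given as the dict that the camera call returned (one of the last four; its "shot" number tells which), for a name from the list of things; names that differ only in an ending like _2 or _b are one class to them, and where a whole thing is asked for, a point or a joint stands for the part that bears it (a point fixed in the world has none). Each returns a list of dicts, best first, with "confidence" (0 to 1); they miss things now and then, are a little off and sometimes report something else, mostly with a low value. They report only what shows in the picture. A call takes as long as a camera call.
- regions_of(name, picture): "mask" (480x640 bool, what is visible of it) and "centre" ([column, row] in pixels, amid what is visible of it).
The state is a dict: "time": time; "joints": joint angles; "dq": joint speeds; "joint_torque": joint torques, N m; "ee_pos": TCP position; "tcp_rot": TCP orientation; "wrist_force": force on the tool from outside, world axes, zero at the start; "ft_torque": the same for the moment, N m; "width": opening from 0.0 (shut) to 1.0 (fully open); "finger_force": force on a finger pad.
Only numpy, scipy, OpenCV 4.12 (cv2) and the standard library are available. Lean on these libraries where they do the work, as an engineer would, in place of code of your own. Each camera call takes 0.05 s, during which the arm holds its last target. There are 200 camera calls.

TASK

The five sample pots in the curved tray stand open: run your fingertips along the row, starting at the end with the knob, and lightly stroke the lids shut one after another so that every lid lies flat on its pot. Go gently: do not bend a lid back on its hinge, do not lift or shift the tray, and leave everything else on the bench alone.

Things in the scene. Friction and masses are not known exactly. Their poses are not given: they have to be found in the camera images.
- tray: Curved yellow tray, about 0.9 kg, loose on the bench, 30 mm high, 52 mm wide, with five white pots in an arc. Origin: its underside below the middle pot (pot2), z up. Pot centres lie on a circle of radius 120 mm centred at x -120 mm, y 0 of the tray's frame; pot k stands (k - 2) x 22 degrees round it from +x towards +y, 46 mm apart. A low end step (22 mm high) before pot0 carries the knob.
- knob (a point): Top of the black lifting knob (20 mm across) on the tray's low step, one pitch (46 mm) before pot0, 44 mm above the bench; it only marks the end where the row begins and is lower than the pots.
- pot0 (a point): Centre of the open mouth of pot 0 (the one next to the knob), 52 mm above the bench. White round pot, 30 mm across, standing 22 mm out of the tray, filled to 4 mm below its rim with set resin.
- lid0 (a joint): Opening of pot 0's lid, rad: 0 shut flat, 1.57 upright, 2.2 at most; starts 0.9 to 1.6. White disc 31 x 3 mm with a tab, reaching 37 mm from its hinge. Hinge pin level, across the row, 53.5 mm above the bench, 17 mm from the pot's centre towards the knob end: the lid shuts by being pushed along the row away from the knob. Shut, its top is at 55 mm. Slightly stiff (0.006 N m): stays where left.
- pot1 (a point): Centre of the open mouth of pot 1, 52 mm above the bench. White round pot, 30 mm across, standing 22 mm out of the tray, filled to 4 mm below its rim with set resin.
- lid1 (a joint): Opening of pot 1's lid, rad: 0 shut flat, 1.57 upright, 2.2 at most; starts 0.9 to 1.6. White disc 31 x 3 mm with a tab, reaching 37 mm from its hinge. Hinge pin level, across the row, 53.5 mm above the bench, 17 mm from the pot's centre towards the knob end: the lid shuts by being pushed along the row away from the knob. Shut, its top is at 55 mm. Slightly stiff (0.006 N m): stays where left.
- pot2 (a point): Centre of the open mouth of pot 2, 52 mm above the bench. White round pot, 30 mm across, standing 22 mm out of the tray, filled to 4 mm below its rim with set resin.
- lid2 (a joint): Opening of pot 2's lid, rad: 0 shut flat, 1.57 upright, 2.2 at most; starts 0.9 to 1.6. White disc 31 x 3 mm with a tab, reaching 37 mm from its hinge. Hinge pin level, across the row, 53.5 mm above the bench, 17 mm from the pot's centre towards the knob end: the lid shuts by being pushed along the row away from the knob. Shut, its top is at 55 mm. Slightly stiff (0.006 N m): stays where left.
- pot3 (a point): Centre of the open mouth of pot 3, 52 mm above the bench. White round pot, 30 mm across, standing 22 mm out of the tray, filled to 4 mm below its rim with set resin.
- lid3 (a joint): Opening of pot 3's lid, rad: 0 shut flat, 1.57 upright, 2.2 at most; starts 0.9 to 1.6. White disc 31 x 3 mm with a tab, reaching 37 mm from its hinge. Hinge pin level, across the row, 53.5 mm above the bench, 17 mm from the pot's centre towards the knob end: the lid shuts by being pushed along the row away from the knob. Shut, its top is at 55 mm. Slightly stiff (0.006 N m): stays where left.
- pot4 (a point): Centre of the open mouth of pot 4 (the last, farthest from the knob), 52 mm above the bench. White round pot, 30 mm across, standing 22 mm out of the tray, filled to 4 mm below its rim with set resin.
- lid4 (a joint): Opening of pot 4's lid, rad: 0 shut flat, 1.57 upright, 2.2 at most; starts 0.9 to 1.6. White disc 31 x 3 mm with a tab, reaching 37 mm from its hinge. Hinge pin level, across the row, 53.5 mm above the bench, 17 mm from the pot's centre towards the knob end: the lid shuts by being pushed along the row away from the knob. Shut, its top is at 55 mm. Slightly stiff (0.006 N m): stays where left.
- amber_bottle: Small amber glass bottle, 38 mm across, 85 mm tall, loose, standing on the inner (hollow) side of the tray's curve. Origin under its centre. Leave alone.
- jar: Small glass jar with a black screw top, 36 mm across, 50 mm tall, loose, standing on the outer side of the tray's curve. Origin under its centre. Leave alone.
- beaker: Glass beaker, 68 mm across, 90 mm tall, loose, to the left. Origin under its centre. Leave alone.
- wash_bottle: White bottle, 64 mm across, 160 mm tall, loose, to the far left. Origin under its centre. Leave alone.
- tip_box: Blue box of pipette tips with a clear lid, 85 x 125 x 65 mm, loose, to the right. Origin under its centre. Leave alone.
- marker: Black marker pen lying down, 140 mm long, 16 mm high, loose, to the right. Origin under its middle. Leave alone.
- timer: White bench timer, 60 x 60 x 20 mm, loose, near right. Origin under its centre. Leave alone.

How it is judged:
By the outcome, as a careful person would: the job done as asked, in the order asked, and still so for the second after the job is handed in, with the robot touching nothing.
It also fails if it takes over 48 s, if anything falls off the work surface, if the arm or the gripper's body presses on something with over 40 N, if the wrist force passes 120 N, or if a joint passes its speed limit or range.

## Working session

There is one attempt and no reset: what is moved stays moved. The work goes in short steps, Python scripts to look and compute and a tool call to move; the robot and the scene stay as the last step left them, time stands still between calls to the robot, and variables do not carry over. Pictures are saved under pics/ and viewed, at most 10 in all, crops included, and the job is handed in when it is done.

Besides the shell and the picture viewer there is one more tool, called after "Call:" by a JSON object that holds its "api" and its "payload", one argument or row to a line. arm_command: Moves the arm, as the interface text tells. Its arguments: {"type":"object","properties":{"moves":{"type":"array","items":{"type":"array"}},"squeeze":{"type":"number"}},"required":["moves"]}

```bash
mkdir -p pics; cat > h.py <<'E'
import numpy as np, cv2
from scipy.spatial.transform import Rotation as R
from station import get_state, eyes, env, regions_of
def att(s):
    a=np.array(s["attitude"],float)
    return a if a.shape==(3,3) else (R.from_rotvec(a) if a.size==3 else R.from_quat(a)).as_matrix()
def cloud(s):
    z=s["range_z"]; f=240/np.tan(np.radians(s["vertical_fov"])/2)
    v,u=np.mgrid[:480,:640]
    p=np.stack([(u-s["cx"])/f*z,-(v-s["cy"])/f*z,-z],-1)
    return p@att(s).T+np.array(s["position"])
def save(s,n): cv2.imwrite("pics/"+n,s["image"][...,::-1])
E
python3 - <<'E'
from h import *
print(get_state())
for n in("top","side"):
    s=eyes.snapshot(n); save(s,n+"1.png")
    print({k:v for k,v in s.items() if k not in("image","range_z")})
    P=cloud(s)
    for o in["tray","knob","pot0","lid0","lid4","amber_bottle","jar","beaker"]:
        for r in regions_of(o,s)[:6]:
            m=r["mask"]&(s["range_z"]>0)
            print(n,o,round(r["confidence"],2),np.round(r["centre"]),m.sum(),np.round(np.median(P[m],0),3) if m.any() else 0, np.round(P[m][:,2].max(),3) if m.any() else 0)
E
```

```text
{'time': 0.0, 'joints': array([-1.24641712e+00,  3.53640421e-01,  1.63412953e+00,  3.89341382e-05,
        1.15515792e+00, -2.41043526e-03]), 'dq': array([-1.14580764e-03, -9.01694162e-04, -3.63382402e-05,  1.75193456e-03,
        1.47845194e-03,  8.59939744e-04]), 'joint_torque': array([-3.79795732e-03, -6.05252981e+01, -3.42067587e+01, -1.77657371e-04,
        9.45191598e-03,  2.04284657e-05]), 'ee_pos': array([ 0.2004869 , -0.59148718,  0.23056846]), 'tcp_rot': array([-3.09844694e+00, -5.10799220e-01,  2.80855006e-04]), 'wrist_force': array([-0.20064308, -0.84165124, -0.96167694]), 'ft_torque': array([-0.00346764,  0.0340308 ,  0.01901319]), 'finger_force': 0.0, 'width': 1.0003817799619479}
{'vertical_fov': 57.654584259197186, 'cx': 322.0989793961108, 'cy': 238.7936147988595, 'position': array([ 0.42854177, -0.00970442,  0.92703406]), 'attitude': array([ 0.10683293, -0.07178279, -1.58094623]), 'shot': 1}
top tray 0.8 [361. 226.] 3328 [ 0.561 -0.07   0.03 ] 0.092
top knob 0.97 [361. 223.] 3227 [ 0.56  -0.074  0.03 ] 0.092
top pot0 0.87 [360. 227.] 3389 [ 0.561 -0.074  0.03 ] 0.092

[... 1019 characters left out ...]
4.] 165 [ 0.582 -0.063  0.069] 0.089
side lid0 0.59 [334. 274.] 143 [ 0.561 -0.154  0.072] 0.088
side lid0 0.55 [325. 232.] 112 [ 0.569 -0.025  0.071] 0.09
side lid0 0.54 [340. 261.] 138 [ 0.58  -0.116  0.073] 0.092
side lid4 0.61 [337. 244.] 165 [ 0.582 -0.063  0.069] 0.089
side lid4 0.59 [334. 274.] 143 [ 0.561 -0.154  0.072] 0.088
side lid4 0.55 [325. 232.] 112 [ 0.569 -0.025  0.071] 0.09
side lid4 0.54 [340. 261.] 138 [ 0.58  -0.116  0.073] 0.092
side amber_bottle 0.57 [295. 257.] 485 [ 0.49  -0.071  0.048] 0.087
side jar 0.77 [371. 251.] 351 [ 0.662 -0.073  0.036] 0.054
side jar 0.47 [327. 263.] 2783 [ 0.556 -0.112  0.031] 0.093
side beaker 0.71 [282. 148.] 746 [0.502 0.37  0.063] 0.093
```

```bash
python3 - <<'E'
import cv2,numpy as np
a=cv2.imread("pics/top1.png")[140:300,270:460]; b=cv2.imread("pics/side1.png")[190:330,240:430]
cv2.imwrite("pics/c1.png",cv2.resize(a,None,fx=3.5,fy=3.5,interpolation=2)); cv2.imwrite("pics/c2.png",cv2.resize(b,None,fx=4,fy=4,interpolation=2))
E
```

```text
(no output)
```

View pics/c1.png

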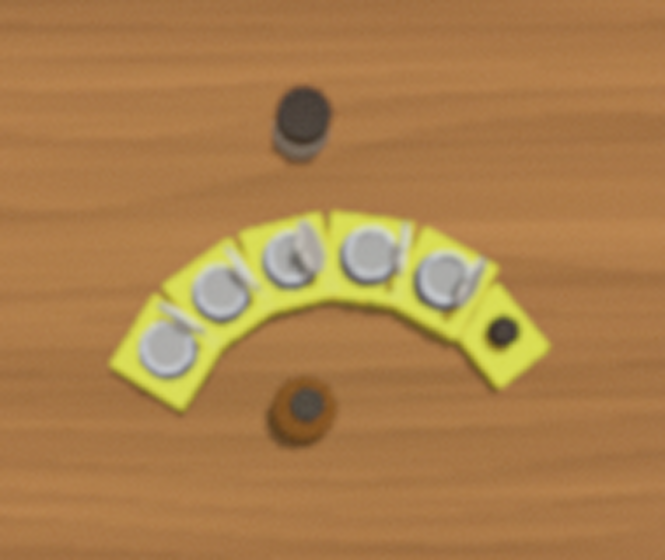

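View pics/c2.png

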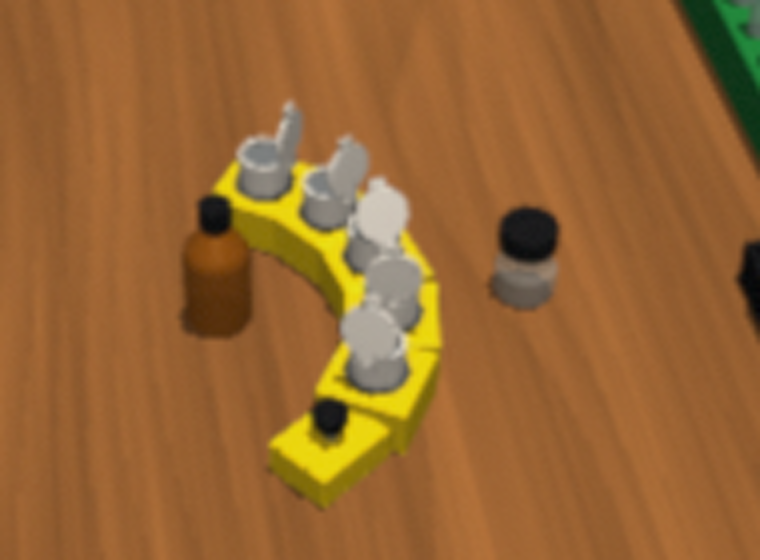

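View pics/top1.png

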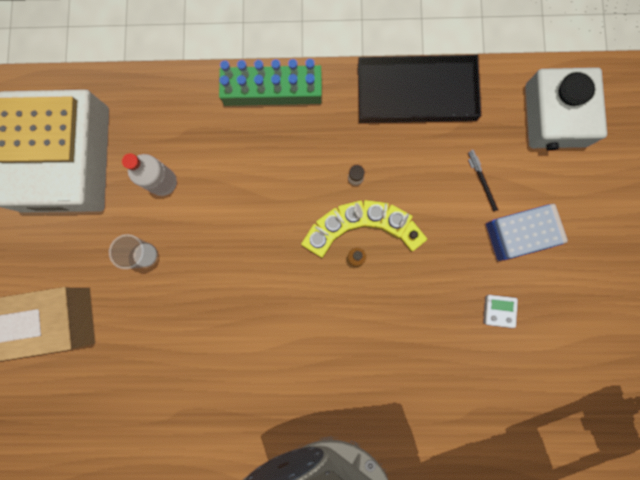

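The top picture shows the row running right to left: knob at c1 (502,331), then pots at about (443,278), (370,253), (290,258), (221,291) and (166,347). All five lids stand open, hinged on the knob side. The amber bottle is in the hollow and the jar is outside.

```bash
cat >> h.py <<'E'
def uvw(s,P):
    f=240/np.tan(np.radians(s["vertical_fov"])/2); q=(np.asarray(P)-s["position"])@att(s)
    return np.stack([s["cx"]-f*q[:,0]/q[:,2], s["cy"]+f*q[:,1]/q[:,2]],-1)
def model(p):  # knob, pot0..4 at xy
    a=np.radians((np.arange(-1,5)-2)*22)+p[2]; c=np.array(p[:2])-.12*np.array([np.cos(p[2]),np.sin(p[2])])
    return c+.12*np.stack([np.cos(a),np.sin(a)],-1)
E
cat > fit.py <<'E'
from h import *
from scipy.optimize import least_squares
C=np.array([[502,331],[443,278],[370,253],[290,258],[221,291],[166,347]])/3.5+[270-.4,140-.4]
s=eyes.snapshot("top"); t=eyes.snapshot("side")
z=np.array([.044]+[.05]*5)
g=lambda p:(uvw(s,np.c_[model(p),z])-C).ravel()
r=least_squares(g,[.58,-.06,0],loss="soft_l1"); print("clicks",r.x,np.round(r.fun,1))
# yellow points z~.03 from both cameras vs tray footprint
for n,c in(("top",s),("side",t)):
    P=cloud(c); h=cv2.cvtColor(c["image"],cv2.COLOR_RGB2HSV)
    m=(h[...,0]>24)&(h[...,0]<36)&(h[...,1]>150)&(abs(P[...,2]-.03)<.004)&(abs(P[...,1]+.08)<.2)
    Q=P[m][:,:2]; print(n,m.sum(),np.median(P[m][:,2]))
    def ed(p):
        ctr=np.array(p[:2])-.12*np.array([np.cos(p[2]),np.sin(p[2])]); d=Q-ctr
        rad=np.hypot(*d.T)-.12; return np.maximum(abs(rad)-.026,0)
    ctr=r.x[:2]-.12*np.array([np.cos(r.x[2]),np.sin(r.x[2])]); d=Q-ctr; a=np.degrees(np.arctan2(d[:,1],d[:,0])-r.x[2]); rad=np.hypot(*d.T)
    print("angle pct",np.percentile(a,[0.5,50,99.5]),"rad pct",np.percentile(rad,[1,50,99]))
    k=(P[...,2]>.038)&(P[...,2]<.047)&(h[...,2]<70)&(np.hypot(P[...,0]-model(r.x)[0,0],P[...,1]-model(r.x)[0,1])<.02)
    print("knob",P[k].mean(0),k.sum())
    # lids: points above .058
    for i,xy in enumerate(model(r.x)[1:]):
        aa=np.radians((i-2)*22)+r.x[2]; T=np.array([-np.sin(aa),np.cos(aa)]); N=np.array([np.cos(aa),np.sin(aa)])
        e=(P[...,:2]-xy); al=e@T; ac=e@N; b=(P[...,2]>.06)&(abs(ac)<.018)&(abs(al+.008)<.018)
        al=al[b]+.017; hh=P[...,2][b]-.0535
        print("lid",i,b.sum(),"across",np.round(np.median(ac[b]),4),"open",np.round(np.median(np.arctan2(hh,al)),2))
print(np.round(model(r.x),4).tolist())
E
python3 fit.py
```

```text
clicks [ 0.58041361 -0.05329044  0.23195647] [ 0.5 -0.   0.4  0.1 -0.2  0.   0.1 -0.2 -0.6 -0.2 -0.2  0.2]
top 908 0.029127674671562687
angle pct [-57.43031333   4.25197219  56.64438697] rad pct [0.0941305  0.12398412 0.14727492]
knob [ 0.53379624 -0.17223887  0.04196666] 9
lid 0 56 across 0.0005 open 1.4
lid 1 27 across -0.0014 open 1.54
lid 2 78 across -0.0 open 1.27
lid 3 24 across -0.0021 open 1.52
lid 4 34 across -0.0022 open 1.57
side 644 0.030061624877260718
angle pct [-62.898603   -14.45762784  55.72454371] rad pct [0.09230831 0.11167763 0.14618487]
knob [ 0.53607445 -0.1801029   0.04273959] 47
lid 0 153 across -0.0002 open 1.39
lid 1 131 across -0.0002 open 1.57
lid 2 143 across -0.001 open 1.18
lid 3 106 across -0.0016 open 1.49
lid 4 60 across -0.0034 open 1.57
[[0.5363, -0.1763], [0.5668, -0.1422], [0.5822, -0.099], [0.5804, -0.0533], [0.5616, -0.0116], [0.5285, 0.0201]]
```

Call:
{"api": "arm_command", "payload": {
  "moves": [
    [1,[0.7,-0.44,0],[0,0,0]],
    [1,[0.7,-0.44,0],[0,0,0]],
    [1,[0.7,-0.44,0],[0,0,0]],
    [1,[0.7,-0.44,0],[0,0,0]],
    [1,[0.7,-0.44,0],[0,0,0]],
    [1,[0.7,-0.44,0],[0,0,0]],
    [1,[0.7,-0.44,0],[0,0,0]],
    [1,[0.7,-0.44,0],[0,0,0]]
  ],
  "squeeze": 20
}}

```text
time: 1.67
ee_pos: [0.3684, -0.3854, 0.2315]
tcp_rot: [3.099, 0.511, 0.0]
wrist_force: [0.1, -0.1, -0.2]
width: -0.002
finger_force: 0.0
```

Call:
{"api": "arm_command", "payload": {
  "moves": [
    [1,[0.7,-0.44,0],[0,0,0]],
    [1,[0.7,-0.44,0],[0,0,0]],
    [1,[0.7,-0.44,0],[0,0,0]],
    [1,[0.7,-0.44,0],[0,0,0]],
    [1,[0.7,-0.44,0],[0,0,0]],
    [1,[0.7,-0.44,0],[0,0,0]],
    [1,[0.6,-0.4,0],[0,0,0]],
    [1,[0.5,-0.3,0],[0,0,0]]
  ]
}}

```text
time: 2.33
ee_pos: [0.5266, -0.1901, 0.2314]
tcp_rot: [-3.099, -0.512, -0.001]
wrist_force: [0.3, -0.1, -0.1]
width: -0.0
finger_force: 0.0
```

Call:
{"api": "arm_command", "payload": {
  "moves": [
    [1,[0,0,0.5],[0,0,-0.04]],
    [1,[0,0,0.5],[0,0,-0.04]],
    [1,[0,0,0.5],[0,0,-0.04]],
    [1,[0,0,0.5],[0,0,-0.04]],
    [1,[0,0,0.2],[0,0,0]],
    [1,[0,0,0],[0,0,0]]
  ]
}}

```text
time: 2.83
ee_pos: [0.5242, -0.1916, 0.1415]
tcp_rot: [-2.978, -0.994, 0.004]
wrist_force: [-0.0, 0.2, 0.8]
width: -0.001
finger_force: 0.0
```

```bash
cat > w.py <<'E'
from h import *
import sys
s=get_state(); M=R.from_rotvec(s["tcp_rot"]).as_matrix()
m=model([.5804,-.0533,.23196])
ctr=np.array([.5804,-.0533])-.12*np.array([np.cos(.23196),np.sin(.23196)])
d=s["ee_pos"][:2]-ctr; a=np.degrees(np.arctan2(d[1],d[0])-.23196)
print("t",s["time"],"ee",np.round(s["ee_pos"],4),"F",np.round(s["wrist_force"],2),"w",s["width"],"rad",np.hypot(*d)-.12,"k",a/22+2,"yaw err deg",np.degrees(np.arctan2(M[1,0],M[0,0]))-(a+90+np.degrees(.23196)),"tilt",np.degrees(M[:2,2]))
for k,n in enumerate(["knob"]+["pot%d"%i for i in range(5)]):
    e=np.array([*m[k],.056])-s["ee_pos"]
    if len(sys.argv)>1 and n==sys.argv[1]: print(n,(M.T@e)/.04)
E
python3 w.py knob
```

```text
t 2.8333 ee [ 0.5242 -0.1916  0.1415] F [-0.01  0.19  0.81] w -0.0007684308241422002 rad 0.0062177056910844575 k -1.39061707116805 yaw err deg 8.224935584961017 tilt [-0.19384802  0.0718913 ]
knob [ 0.47488696 -0.11656331  2.13646011]
```

Call:
{"api": "arm_command", "payload": {
  "moves": [
    [1,[0.24,-0.06,0],[0,0,0]],
    [1,[0.24,-0.06,0],[0,0,0]],
    [1,[0,0,0.5],[0,0,0]],
    [1,[0,0,0.5],[0,0,0]],
    [1,[0,0,0.5],[0,0,0]],
    [1,[0,0,0.4],[0,0,0]],
    [1,[0,0,0],[0,0,0]],
    [1,[0,0,0],[0,0,0]]
  ]
}}

```text
time: 3.5
ee_pos: [0.5386, -0.1762, 0.0678]
tcp_rot: [2.979, 0.998, 0.0]
wrist_force: [-0.2, 0.0, 0.8]
width: 0.0
finger_force: 0.0
```

```bash
python3 w.py knob; python3 w.py pot0|tail -1
```

```text
t 3.5 ee [ 0.5386 -0.1762  0.0678] F [-0.17  0.01  0.82] w 0.00013230768653267784 rad 0.0013263976382999615 k -0.9585177664860667 yaw err deg -1.167273151929244 tilt [0.01079064 0.00234664]
knob [-0.04850727 -0.03258406  0.29618692]
pot0 [ 1.07433045 -0.2560254   0.29636538]
```

Call:
{"api": "arm_command", "payload": {
  "moves": [
    [1,[0,-0.03,0.25],[0,0,0]],
    [1,[0,0,0],[0,0,0]],
    [1,[0.096,0,0],[0,0,-0.016]],
    [1,[0.096,0,0],[0,0,-0.016]],
    [1,[0.096,0,0],[0,0,-0.016]],
    [1,[0.096,0,0],[0,0,-0.016]],
    [1,[0.096,0,0],[0,0,-0.016]],
    [1,[0.096,0,0],[0,0,-0.016]]
  ]
}}

```text
time: 4.17
ee_pos: [0.5547, -0.1605, 0.0581]
tcp_rot: [2.868, 1.281, 0.001]
wrist_force: [-0.4, -0.8, 0.7]
width: -0.003
finger_force: 0.6
```

```bash
python3 w.py pot0
```

```text
t 4.1667 ee [ 0.5547 -0.1605  0.0581] F [-0.44 -0.78  0.68] w -0.0026524672716365097 rad 0.0010227600290477618 k -0.47435689160216343 yaw err deg -0.721511877664895 tilt [ 0.03827304 -0.02416107]
pot0 [ 0.54240691 -0.08207105  0.05159045]
```

Call:
{"api": "arm_command", "payload": {
  "moves": [
    [1,[0.096,0,0],[0,0,-0.016]],
    [1,[0.096,0,0],[0,0,-0.016]],
    [1,[0.096,0,0],[0,0,-0.016]],
    [1,[0.096,0,0],[0,0,-0.016]],
    [1,[0.096,0,0],[0,0,-0.016]],
    [1,[0.096,0,0],[0,0,-0.016]],
    [1,[0.096,0,0],[0,0,-0.016]],
    [1,[0.096,0,0],[0,0,-0.016]]
  ]
}}

```text
time: 4.83
ee_pos: [0.5728, -0.1354, 0.0582]
tcp_rot: [2.681, 1.636, 0.001]
wrist_force: [0.4, -0.8, 0.5]
width: 0.0
finger_force: 0.1
```

Call:
{"api": "arm_command", "payload": {
  "moves": [
    [1,[0,-0.02,0.03],[0,0,0]],
    [1,[0,0,0.02],[0,0,0]],
    [1,[0,0,0],[0,0,0]]
  ]
}}

```text
time: 5.08
ee_pos: [0.5714, -0.1352, 0.0555]
tcp_rot: [2.683, 1.634, 0.0]
wrist_force: [-1.5, 0.1, -0.4]
width: 0.002
finger_force: 0.1
```

```bash
cat > lk.py <<'E'
from h import *
import sys
s=eyes.snapshot("side")
c=cv2.resize(s["image"][190:330,240:430],None,fx=4,fy=4,interpolation=2); cv2.imwrite("pics/"+sys.argv[1],c[...,::-1])
E
python3 lk.py d1.png; python3 w.py
```

```text
t 5.1333 ee [ 0.5714 -0.1353  0.0554] F [ 0.19 -0.85  0.35] w -0.00366049498590628 rad 0.0007287338409570493 k 0.17900872692936276 yaw err deg -0.560777165320026 tilt [ 0.00801785 -0.00248536]
```

View pics/d1.png

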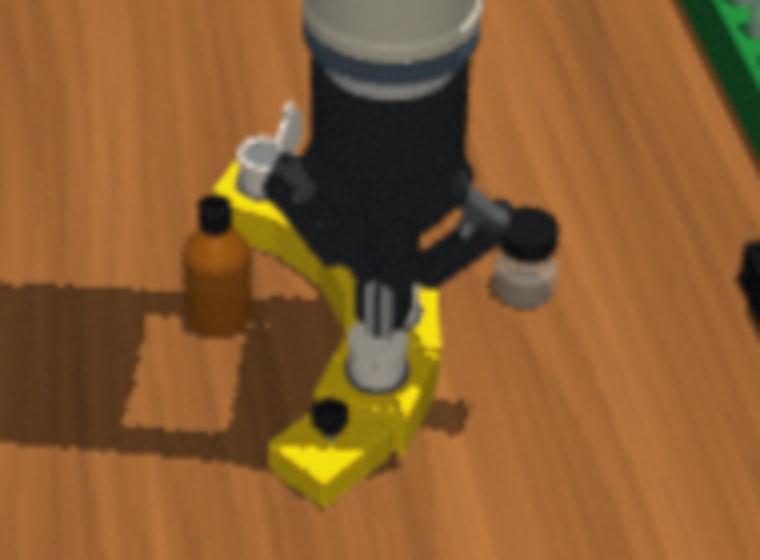

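Lid 0 is down under the fingers and the tray hasn't moved. The knob is still at (330,415), and the gripper is clear of the bottle and the jar.

Call:
{"api": "arm_command", "payload": {
  "moves": [
    [1,[0,-0.01,0.01],[0,0,0]],
    [1,[0,0,0],[0,0,0]]
  ]
}}

```text
time: 5.3
ee_pos: [0.5712, -0.1352, 0.0551]
tcp_rot: [2.683, 1.634, 0.0]
wrist_force: [0.5, -0.4, 1.1]
width: 0.003
finger_force: 0.8
```

Call:
{"api": "arm_command", "payload": {
  "moves": [
    [1,[0,0,0.01],[0,0,0]],
    [1,[0,0,0],[0,0,0]]
  ]
}}

```text
time: 5.47
ee_pos: [0.5713, -0.1352, 0.055]
tcp_rot: [2.682, 1.635, 0.0]
wrist_force: [-1.1, -0.9, 5.5]
width: -0.003
finger_force: 3.0
```

Call:
{"api": "arm_command", "payload": {
  "moves": [
    [1,[0,-0.01,-0.03],[0,0,0]],
    [1,[0.096,0,0],[0,0,-0.016]],
    [1,[0.096,0,0],[0,0,-0.016]],
    [1,[0.096,0,0],[0,0,-0.016]],
    [1,[0.096,0,0],[0,0,-0.016]],
    [1,[0.096,0,0],[0,0,-0.016]],
    [1,[0.096,0,0],[0,0,-0.016]]
  ]
}}

```text
time: 6.05
ee_pos: [0.5795, -0.1135, 0.0556]
tcp_rot: [-2.512, -1.886, 0.0]
wrist_force: [-0.1, -1.1, 0.1]
width: 0.002
finger_force: 0.3
```

Call:
{"api": "arm_command", "payload": {
  "moves": [
    [1,[0.096,0,0],[0,0,-0.016]],
    [1,[0.096,0,0],[0,0,-0.016]],
    [1,[0.096,0,0],[0,0,-0.016]],
    [1,[0.096,0,0],[0,0,-0.016]],
    [1,[0.096,0,0],[0,0,-0.016]],
    [1,[0.096,0,0],[0,0,-0.016]],
    [1,[0,0,0.01],[0,0,0]],
    [1,[0,0,0],[0,0,0]]
  ]
}}

```text
time: 6.72
ee_pos: [0.5841, -0.0909, 0.0551]
tcp_rot: [-2.322, -2.116, 0.0]
wrist_force: [-0.1, 0.4, 0.0]
width: -0.001
finger_force: 0.0
```

```bash
python3 w.py
```

```text
t 6.7167 ee [ 0.5841 -0.0909  0.0551] F [-0.11  0.37  0.02] w -0.0012467229438561382 rad 0.000927160822624673 k 1.1799537135578824 yaw err deg -0.5654748807966428 tilt [-0.02016764  0.0060523 ]
```

Call:
{"api": "arm_command", "payload": {
  "moves": [
    [1,[0,-0.01,0.01],[0,0,0]],
    [1,[0,0,0],[0,0,0]]
  ]
}}

```text
time: 6.88
ee_pos: [0.5841, -0.091, 0.0551]
tcp_rot: [2.322, 2.116, 0.001]
wrist_force: [1.3, 1.4, 2.2]
width: 0.0
finger_force: 1.0
```

Call:
{"api": "arm_command", "payload": {
  "moves": [
    [1,[0,-0.01,-0.03],[0,0,0]],
    [1,[0.096,0,0],[0,0,-0.016]],
    [1,[0.096,0,0],[0,0,-0.016]],
    [1,[0.096,0,0],[0,0,-0.016]],
    [1,[0.096,0,0],[0,0,-0.016]],
    [1,[0.096,0,0],[0,0,-0.016]],
    [1,[0.096,0,0],[0,0,-0.016]]
  ]
}}

```text
time: 7.47
ee_pos: [0.5837, -0.0682, 0.0561]
tcp_rot: [2.106, 2.331, -0.001]
wrist_force: [1.3, -0.7, -0.5]
width: -0.001
finger_force: 0.3
```

Call:
{"api": "arm_command", "payload": {
  "moves": [
    [1,[0.096,0,0],[0,0,-0.016]],
    [1,[0.096,0,0],[0,0,-0.016]],
    [1,[0.096,0,0],[0,0,-0.016]],
    [1,[0.096,0,0],[0,0,-0.016]],
    [1,[0.096,0,0],[0,0,-0.016]],
    [1,[0.096,0,0],[0,0,-0.016]],
    [1,[0,0,0.01],[0,0,0]],
    [1,[0,0,0],[0,0,0]]
  ]
}}

```text
time: 8.13
ee_pos: [0.5794, -0.0454, 0.0556]
tcp_rot: [-1.876, -2.52, 0.0]
wrist_force: [0.4, -0.4, -0.1]
width: -0.005
finger_force: 0.0
```

Call:
{"api": "arm_command", "payload": {
  "moves": [
    [1,[0,-0.01,0.01],[0,0,0]],
    [1,[0,0,0],[0,0,0]]
  ]
}}

```text
time: 8.3
ee_pos: [0.5792, -0.0457, 0.0552]
tcp_rot: [-1.876, -2.52, 0.0]
wrist_force: [0.1, -0.5, -0.2]
width: 0.0
finger_force: 0.0
```

```bash
python3 w.py
```

```text
t 8.3 ee [ 0.5792 -0.0457  0.0552] F [ 0.12 -0.53 -0.18] w 0.0002628027937022373 rad 0.0008296059656837801 k 2.1650145917479 yaw err deg -0.24683899146478439 tilt [-0.00488978 -0.00371043]
```

Call:
{"api": "arm_command", "payload": {
  "moves": [
    [1,[0,0,0.01],[0,0,0]],
    [1,[0,0,0],[0,0,0]]
  ]
}}

```text
time: 8.47
ee_pos: [0.5793, -0.0457, 0.0551]
tcp_rot: [1.875, 2.52, -0.0]
wrist_force: [-1.5, -0.7, 2.8]
width: 0.003
finger_force: 1.4
```

Call:
{"api": "arm_command", "payload": {
  "moves": [
    [1,[0,-0.01,-0.03],[0,0,0]],
    [1,[0.096,0,0],[0,0,-0.016]],
    [1,[0.096,0,0],[0,0,-0.016]],
    [1,[0.096,0,0],[0,0,-0.016]],
    [1,[0.096,0,0],[0,0,-0.016]],
    [1,[0.096,0,0],[0,0,-0.016]],
    [1,[0.096,0,0],[0,0,-0.016]]
  ]
}}

```text
time: 9.05
ee_pos: [0.5708, -0.0241, 0.0562]
tcp_rot: [1.622, 2.69, 0.0]
wrist_force: [0.3, -0.1, 1.3]
width: -0.002
finger_force: 0.3
```

Call:
{"api": "arm_command", "payload": {
  "moves": [
    [1,[0.096,0,0],[0,0,-0.016]],
    [1,[0.096,0,0],[0,0,-0.016]],
    [1,[0.096,0,0],[0,0,-0.016]],
    [1,[0.096,0,0],[0,0,-0.016]],
    [1,[0.096,0,0],[0,0,-0.016]],
    [1,[0.096,0,0],[0,0,-0.016]],
    [1,[0,0,0.01],[0,0,0]],
    [1,[0,0,0],[0,0,0]]
  ]
}}

```text
time: 9.72
ee_pos: [0.5582, -0.0046, 0.0556]
tcp_rot: [-1.36, -2.832, 0.0]
wrist_force: [-0.1, 0.2, 0.2]
width: 0.002
finger_force: 0.0
```

Call:
{"api": "arm_command", "payload": {
  "moves": [
    [1,[0,-0.01,0.01],[0,0,0]],
    [1,[0,0,0],[0,0,0]]
  ]
}}

```text
time: 9.88
ee_pos: [0.558, -0.0051, 0.0553]
tcp_rot: [1.36, 2.832, 0.0]
wrist_force: [-0.2, 0.1, 0.1]
width: 0.004
finger_force: 0.0
```

```bash
python3 w.py
```

```text
t 9.8833 ee [ 0.558  -0.0051  0.0553] F [-0.22  0.14  0.06] w 0.0035848751599881074 rad 0.001049733509566178 k 3.1574685485439495 yaw err deg -0.07412977271715704 tilt [ 0.00462947 -0.00155056]
```

Call:
{"api": "arm_command", "payload": {
  "moves": [
    [1,[0,0,0.01],[0,0,0]],
    [1,[0,0,0],[0,0,0]]
  ]
}}

```text
time: 10.05
ee_pos: [0.5581, -0.0051, 0.055]
tcp_rot: [1.36, 2.832, -0.0]
wrist_force: [-0.1, 0.2, 2.6]
width: -0.0
finger_force: 1.3
```

Call:
{"api": "arm_command", "payload": {
  "moves": [
    [1,[0,-0.01,-0.03],[0,0,0]],
    [1,[0.096,0,0],[0,0,-0.016]],
    [1,[0.096,0,0],[0,0,-0.016]],
    [1,[0.096,0,0],[0,0,-0.016]],
    [1,[0.096,0,0],[0,0,-0.016]],
    [1,[0.096,0,0],[0,0,-0.016]],
    [1,[0.096,0,0],[0,0,-0.016]]
  ]
}}

```text
time: 10.63
ee_pos: [0.5422, 0.0116, 0.0563]
tcp_rot: [1.079, 2.95, 0.0]
wrist_force: [0.1, -0.6, 0.2]
width: -0.003
finger_force: 0.3
```

Call:
{"api": "arm_command", "payload": {
  "moves": [
    [1,[0.096,0,0],[0,0,-0.016]],
    [1,[0.096,0,0],[0,0,-0.016]],
    [1,[0.096,0,0],[0,0,-0.016]],
    [1,[0.096,0,0],[0,0,-0.016]],
    [1,[0.096,0,0],[0,0,-0.016]],
    [1,[0.096,0,0],[0,0,-0.016]],
    [1,[0,0,0.01],[0,0,0]],
    [1,[0,0,0],[0,0,0]]
  ]
}}

```text
time: 11.3
ee_pos: [0.5231, 0.025, 0.0556]
tcp_rot: [-0.795, -3.039, 0.0]
wrist_force: [0.1, -0.6, 0.5]
width: -0.0
finger_force: 0.0
```

Call:
{"api": "arm_command", "payload": {
  "moves": [
    [1,[0,-0.01,0.01],[0,0,0]],
    [1,[0,0,0],[0,0,0]]
  ]
}}

```text
time: 11.47
ee_pos: [0.5232, 0.0245, 0.0553]
tcp_rot: [0.795, 3.039, 0.0]
wrist_force: [0.4, -0.1, 0.4]
width: -0.001
finger_force: 0.0
```

```bash
python3 w.py
```

```text
t 11.4667 ee [0.5232 0.0245 0.0553] F [ 0.43 -0.1   0.36] w -0.0008663170178694058 rad 0.0010446896334531386 k 4.147348715591816 yaw err deg 0.15171663826913573 tilt [ 0.01087769 -0.00046958]
```

Press lid 4 lightly, then rise straight up and move away to look.

Call:
{"api": "arm_command", "payload": {
  "moves": [
    [1,[0,0,0.01],[0,0,0]],
    [1,[0,0,0],[0,0,0]]
  ]
}}

```text
time: 11.63
ee_pos: [0.5232, 0.0245, 0.055]
tcp_rot: [0.794, 3.039, 0.0]
wrist_force: [-0.6, -0.8, 2.0]
width: -0.003
finger_force: 1.3
```

Call:
{"api": "arm_command", "payload": {
  "moves": [
    [1,[0,0,-0.1],[0,0,0]],
    [1,[0,0,-0.5],[0,0,0]],
    [1,[0,0,-0.8],[0,0,0]],
    [1,[0,0,-0.8],[0,0,0]],
    [1,[0,0,-0.8],[0,0,0]],
    [1,[0,0,-0.8],[0,0,0]],
    [1,[0.5,0,-0.5],[0,0,0]],
    [1,[0.8,0,0],[0,0,0]]
  ]
}}

```text
time: 12.3
ee_pos: [0.4815, 0.0499, 0.2317]
tcp_rot: [0.794, 3.031, 0.005]
wrist_force: [-0.2, 1.3, 0.9]
width: -0.002
finger_force: 0.0
```

Call:
{"api": "arm_command", "payload": {
  "moves": [
    [1,[0.8,0,0],[0,0,0]],
    [1,[0.8,0,0],[0,0,0]],
    [1,[0.8,0,0],[0,0,0]],
    [1,[0.5,0,0],[0,0,0]],
    [1,[0,0,0],[0,0,0]],
    [1,[0,0,0],[0,0,0]]
  ]
}}

```text
time: 12.8
ee_pos: [0.376, 0.1071, 0.2273]
tcp_rot: [0.791, 3.039, 0.001]
wrist_force: [0.8, 0.2, 1.0]
width: -0.001
finger_force: 0.0
```

```bash
python3 lk.py e1.png; cat > chk.py <<'E'
from h import *
for n in("top","side"):
    s=eyes.snapshot(n); P=cloud(s); m=model([.5804,-.0533,.23196])[1:]
    for i,xy in enumerate(m):
        aa=np.radians((i-2)*22)+.23196; T=np.array([-np.sin(aa),np.cos(aa)]); N=np.array([np.cos(aa),np.sin(aa)])
        e=P[...,:2]-xy; u,v=e@T,e@N; b=(np.hypot(u,v)<.012)&(P[...,2]>.03)
        A=np.c_[np.ones(b.sum()),u[b],v[b]]; c=np.linalg.lstsq(A,P[...,2][b],rcond=None)[0]
        print(n,i,b.sum(),np.round(c,3),P[...,2][np.hypot(u,v)<.022].max())
E
python3 chk.py; python3 w.py
```

```text
top 0 109 [ 0.054 -0.072  0.023] 0.06042023477565983
top 1 112 [ 0.054 -0.009 -0.012] 0.059240683959514095
top 2 108 [ 0.054 -0.009 -0.003] 0.05860838987208228
top 3 108 [0.054 0.026 0.052] 0.057745678921839794
top 4 111 [ 0.054 -0.011 -0.013] 0.05886118910415039
side 0 74 [ 0.055  0.153 -0.074] 0.05843758315983971
side 1 68 [ 0.055  0.126 -0.016] 0.059007842798151966
side 2 59 [0.055 0.011 0.001] 0.05873172084484912
side 3 62 [0.055 0.066 0.107] 0.058760009794842305
side 4 57 [0.054 0.203 0.241] 0.058948063420100394
t 12.95 ee [0.3774 0.1066 0.2272] F [ 0.85 -0.4   0.18] w -0.0016140991107682595 rad 0.08639052716393752 k 6.609776409602093 yaw err deg -53.9902965120136 tilt [0.05123592 0.00396556]
```

View pics/e1.png

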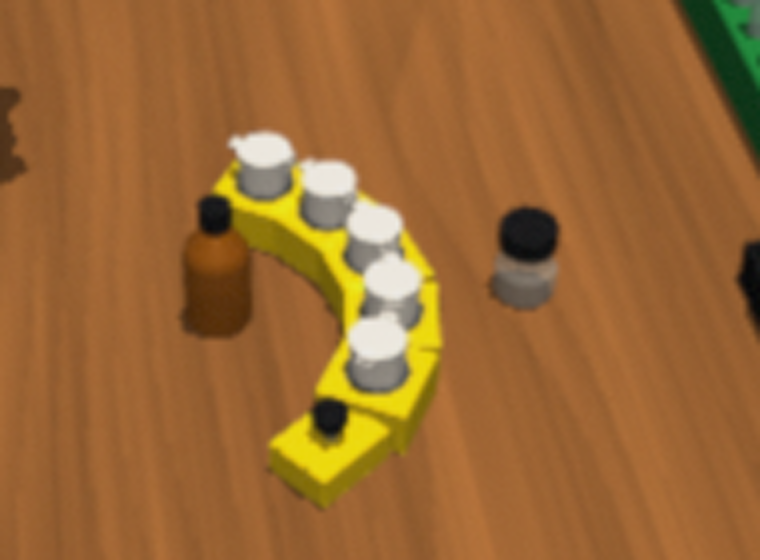

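All five lids lie flat, with their tops at about 54–55 mm. In the picture they run from (378,340) to (265,150). The tray, bottle and jar are where they were.

```bash
python3 -c "
from station import env
print(env.hand_in())"
```

```text
the job is handed in; nothing more can be done
None
```

All five lids were stroked shut in order from the knob end and lie flat (tops at about 54–55 mm), with no visible shift of the tray, bottle or jar; the job was handed in after about 13 s and returned no verdict.

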